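Snap the rolling pin into its spring-clip holder

TASK

Put the nougat rolling pin away in its holder: lay it across the open mouths of both spring clips, centred so that it overhangs about equally at both ends, and let go of it. Then press it down from above until it has snapped fully home in both clips and lies level, and draw the arm clear. Leave the nougat blocks and the spatula where they are.

Things in the scene. Friction and masses are not known exactly. Their poses are not given: they have to be found in the camera images.
- rolling_pin: Rolling pin, 0.2 kg: pale wooden barrel, 28 mm diameter, 196 mm long, with an orange hexagonal cap at each end (40 mm across flats, 12 mm long each; 220 mm overall). Origin mid-pin on its axis; y runs along the pin. Starts lying on the board on cap flats, axis 20 mm above the board; does not roll by itself. Either end may go to either clip. Grip it across the middle of the barrel.
- clip_holder: Holder fixed to the bench: aluminium base plate 90 x 210 mm, 12 mm thick, with two steel C-shaped spring clips opening upward. Origin under the plate's centre, z up, y along the line through both clips. Clips 60 mm either side of the centre, each 16 mm wide (22 mm foot) along y and 52 mm across its flared lips, top 63 mm above the bench; between them only the plate.
- clip_seat (a point): Midway between the clips on the axis of a seated pin, 45 mm above the bench; axes as the holder. Throats are 22 mm wide: a pin laid in the mouths rests stably with its axis 18 to 19 mm above this point (lips guide it in from up to 8 mm aside). About 8 to 13 N down at each clip snaps it in: press on the barrel straight above one clip, then the other.
- clip_l (a point): Centre of the clip on the holder's +y side, on the axis of a fully seated pin (60 mm from clip_seat). The top of a seated barrel is 14 mm above this point.
- clip_r (a point): Centre of the clip on the holder's -y side, on the axis of a fully seated pin (60 mm from clip_seat). The top of a seated barrel is 14 mm above this point.
- cutting_board: White cutting board fixed to the bench, 320 x 260 mm, 20 mm thick, origin under its centre. It and the holder may swap sides of the bench.
- nougat_a: Loose brown nougat block, 45 x 60 mm and 45 mm high, on the far part of the board; origin under its centre.
- nougat_b: A second nougat block like nougat_a, on the far part of the board.
- spatula: Loose spatula with white handle and steel blade, 240 mm long, lying on the bench along the far side of the holder, about 110 mm from its centre line.
Things that resemble listed ones, but are neither listed nor needed, are in the scene too. Several things have the shape of the rolling_pin; the one meant has the colours described above.

How it is judged (in metres and radians):
On the way:
1. the pin lies across the mouths of both clips, centred to 20 mm, not yet snapped in, and the gripper has let go of it (z of rolling_pin in the frame of clip_seat between 0.013 and 0.025 m and x of rolling_pin in the frame of clip_seat between -0.008 and 0.008 m and y of rolling_pin in the frame of clip_seat between -0.02 and 0.02 m and angle between the y axis of rolling_pin and the y axis of clip_seat, either way round below 0.08 rad and contact force between the fingers and rolling_pin below 0.1 N), for 0.2 s.
At the end, for the whole second after the job is handed in: The pin is snapped into both clips: its middle within 4 mm of the seat axis in height and to the side and within 20 mm of midway along it, in line with the clips to 0.05 rad, at rest; nougat blocks and spatula within 20 mm of where they started (z of rolling_pin in the frame of clip_seat between -0.004 and 0.004 m and x of rolling_pin in the frame of clip_seat between -0.004 and 0.004 m and y of rolling_pin in the frame of clip_seat between -0.02 and 0.02 m and angle between the y axis of rolling_pin and the y axis of clip_seat, either way round below 0.05 rad and linear speed of rolling_pin below 0.02 m/s and distance of each of nougat_a, nougat_b, spatula from where it was at the start of the episode below 0.02 m); the robot touches nothing.
It fails at once if a nougat block or the spatula is shifted by more than 20 mm (distance of any of nougat_a, nougat_b, spatula from where it was at the start of the episode above 0.02 m).
It also fails if it takes over 54 s, if anything falls off the work surface, if the arm or the gripper's body presses on something with over 40 N, if the wrist force passes 120 N, or if a joint passes its speed limit or range.

ROBOT

A 6-joint arm with a two-finger parallel gripper is mounted at the origin on the work surface. World frame = base frame: x ahead of the robot, y to its left, z up, the work surface at z = 0. Lengths are in mm, angles in rad, forces in N, time in s.
With the tool pointing down it reaches from about 400 to 925 mm from the base axis. Payload 12.5 kg.
Tool frame: the origin (TCP) lies midway between the tips of the shut fingers; the grasp point (between the pads) lies grasp_offset behind it (grasp_offset is the distance from the TCP to the grasp point, in mm); z points along the fingers, y is the direction in which the jaws open and shut (so a half turn about z gives the same grasp; the last joint's range is limited). The gripper opens to 95 mm and grips with 3 to 60 N. Pads are 20 mm wide; open, the fingers measure 119 mm over their backs; the gripper's body (75 mm by 180 mm) begins 59 mm behind the grasp point.
Start: joints at [-1.356, 0.491, 1.559, -0, 1.092, -0.106], TCP at [197.102, -593.125, 214.661] pointing down, gripper open.
Joint ranges: [-3.1, 3.1], [-0.84, 2.19], [0.05, 2.79], [-1.13, 4.28], [0.06, 2.93], [-2.69, 2.69]. Speed limits (rad/s): [2.22, 2.22, 2.79, 3.14, 3.14, 3.14].

INTERFACE

Orientations are given as a unit quaternion [x, y, z, w].
In Python, from plant import get_obs, snapshot, calibration, sign_off, grasp_offset gives the robot as it stands. The module is installed in compiled form; this text tells all that it offers.
- The arm moves only by the shell command python3 -m creep 'ROWS' [FORCE]. ROWS is JSON, one flat list of numbers, 5 for each row, row after row: the opening, from -1 (shut) to 1 (fully open), so that 0 is half open, then the shift along the world's x, y, z in mm, then the turn about the world's z in rad. In form: [fingers, x, y, z, yaw, fingers, x, y, z, yaw, ...]. A call has exactly 10 rows; each row is the pose to reach, as a shift and turn from the pose measured when the call began; what a row does not reach only later rows make up. A row lasts 1/10 s, in which the tool goes at most 50 mm and 8.59 degrees, less where a joint would pass 70% of its speed; a pose out of reach is approached as far as the arm can. A call with a gripper value outside its range is refused whole. The fingers move at their own pace and stop on an object; FORCE is the grip in N (left out, the last holds). Time passes only in rows, so rows that repeat a pose let the fingers close, or fill a call up. It gives the time, the measured TCP pose, the force and the opening at its end, in the units of the state.
- get_obs(): the state, without advancing time (a new reading comes with each control period).
- snapshot(name): name is "scene" or "top" or "wrist"; returns (picture, depth): 480x640x3 uint8, blue, green, red; 480x640 float32, mm along the optical axis (not along the pixel's ray), 0 where there is no reading.
- calibration(name): a dict with "vfov" (degrees; the focal length in pixels is half the picture's height over the tangent of half this angle, whatever the lens; pixels are square), "cx", "cy" (the principal point, pixels), "k1" (the pictures are not rectified: a ray, as slopes to the right and down, at radius r is drawn at 1 + k1 r^2 times it, then the intrinsics apply), "R" (3x3) and "t" (3): a world point X has camera coordinates R X + t. Camera axes: x right, y down, z forward; pixel columns grow to the right and rows downward; lengths in mm; the calibration is good to about 2 mm. A picture is of the moment at which its call begins: read the wrist's pose just before it. calibration takes no time and is no camera call; for the wrist camera it gives the pose at the moment of the call.
- sign_off(): hands the job in, once; it reports no verdict.
The state is a dict: "clock": time; "q": joint angles; "qd": joint speeds; "joint_efforts": joint torques, N m; "ee_pos": TCP position; "ee_rot": TCP orientation; "force": force on the tool from outside, world axes, zero at the start; "ft_torque": the same for the moment, N m; "opening": finger opening in mm.
Only numpy, scipy, OpenCV 4.12 (cv2) and the standard library are available. Lean on these libraries where they do the work, as an engineer would, in place of code of your own. Each camera call takes 0.05 s, during which the arm holds its last target.

## Working session

There is one attempt and no reset: what is moved stays moved. The work goes in short steps, Python scripts to look and compute and a shell command to move; the robot and the scene stay as the last step left them, time stands still between calls to the robot, and variables do not carry over. Pictures are saved under pics/ and viewed, and the job is handed in when it is done.

```bash
mkdir -p pics; cat > h.py <<'E'
import numpy as np, cv2
from plant import get_obs, snapshot, calibration, grasp_offset
def undist(c,uv):
    f=240/np.tan(np.radians(c['vfov'])/2)
    K=np.array([[f,0,c['cx']],[0,f,c['cy']],[0,0,1.]])
    p=(np.atleast_2d(uv).astype(float)-[c['cx'],c['cy']])/f
    s=p.copy()
    for _ in range(30): s=p/(1+c['k1']*(s**2).sum(1,keepdims=True))
    return s
def plane(c,uv,z):
    s=undist(c,uv); R=np.array(c['R']);t=np.array(c['t'])
    d=np.c_[s,np.ones(len(s))]@R; o=-R.T@t
    return o+d*((z-o[2])/d[:,2])[:,None]
def bydepth(c,uv,dep):
    s=undist(c,uv); R=np.array(c['R']);t=np.array(c['t'])
    P=np.c_[s,np.ones(len(s))]*np.asarray(dep).reshape(-1,1)
    return (P-t)@R
def take(n,tag):
    c=calibration(n); im,d=snapshot(n); cv2.imwrite(f'pics/{tag}.png',im); np.savez(f'pics/{tag}.npz',d=d,im=im,**{k:np.array(c[k]) for k in c}); return im,d,c
def load(tag):
    z=np.load(f'pics/{tag}.npz'); return z['im'],z['d'],{k:z[k] for k in ('vfov','cx','cy','k1','R','t')}
E
python3 - <<'E'
from h import *
print(grasp_offset if not callable(grasp_offset) else grasp_offset()); print(get_obs())
for n in('top','scene'):
    im,d,c=take(n,n+'0'); print(c)
E
```

```text
18.8
{'clock': 0.0, 'q': array([-1.35560908e+00,  4.91608509e-01,  1.55945652e+00, -1.65947967e-06,
        1.09170648e+00, -1.05574048e-01]), 'qd': array([ 0.00039337,  0.00025683, -0.00146579, -0.00067007, -0.00087314,
       -0.00132068]), 'joint_efforts': array([ 2.43028808e-03, -6.12638426e+01, -2.58182716e+01,  6.93232007e-02,
        4.82455327e-02, -8.25799111e-05]), 'ee_pos': array([ 197.03891026, -592.86599938,  214.02890555]), 'ee_rot': array([ 9.87166335e-01,  1.59694330e-01, -3.30233183e-05, -5.88501770e-04]), 'force': array([ 0.17419006,  0.03132203, -0.52890494]), 'ft_torque': array([ 0.01797871, -0.01564501,  0.01563451]), 'opening': 94.96300696655027}
{'vfov': 42.44568151355295, 'cx': 322.7235648406141, 'cy': 242.8166911871029, 'k1': 0.05553310567499471, 'R': array([[-1.83418485e-02, -9.99831657e-01, -4.84320984e-04],
       [-9.92611230e-01,  1.82674968e-02, -1.19955178e-01],
       [ 1.19943832e-01, -1.71945726e-03, -9.92779190e-01]]), 't': array([ 145.3081645 ,  507.82982362, 1764.35074583])}
{'vfov': 57.0982485925555, 'cx': 314.50950712729616, 'cy': 242.68623365481417, 'k1': -0.11175207154253829, 'R': array([[-0.10187396,  0.99468994, -0.01461558],
       [ 0.68797086,  0.05983305, -0.72326766],
       [-0.71855257, -0.08373723, -0.69041312]]), 't': array([ -70.31690338, -328.02587205, 1676.88025142])}
```

View pics/top0.png

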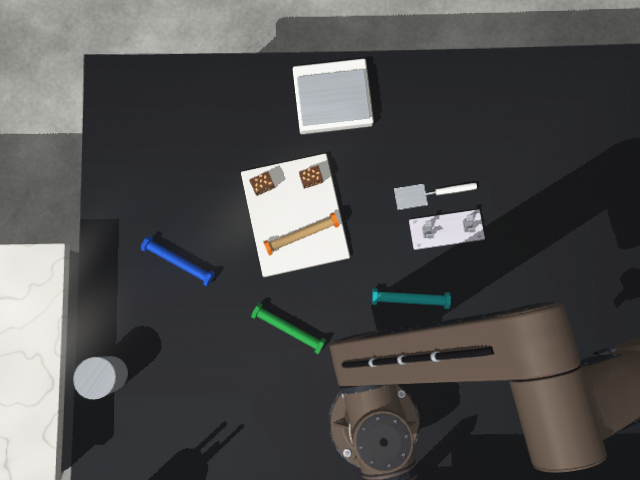

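View pics/scene0.png

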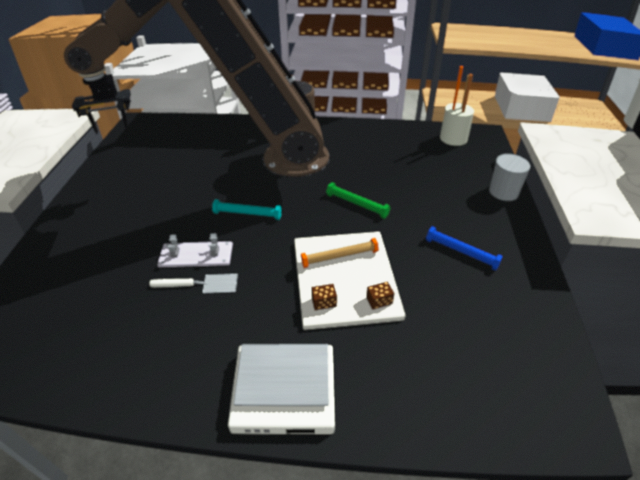

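The top view shows the orange-capped pin on the board at about (302,234), with caps at (268,247) and (335,220). The holder plate is at (447,229) with clips at (430,230) and (470,224). The spatula is beyond it at (437,193), and the nougat blocks are at (262,183) and (312,177). The green, blue and teal pins are decoys.

```bash
python3 - <<'E'
from h import *
for tag in('top0','scene0'):
    im,d,c=load(tag); hsv=cv2.cvtColor(im,cv2.COLOR_BGR2HSV)
    roi=np.zeros(im.shape[:2],np.uint8)
    if tag=='top0': roi[205:260,255:350]=1
    else: roi[230:272,295:385]=1
    m=cv2.inRange(hsv,(4,190,140),(14,255,255))*roi
    n,l,s,ce=cv2.connectedComponentsWithStats(m)
    for i in range(1,n):
        if s[i,4]>15: print(tag,'cap',s[i],ce[i],plane(c,ce[i],40 if tag=='top0' else 40).round(1))
    # barrel+caps all
    m=cv2.inRange(hsv,(4,80,60),(25,255,255))*roi
    p=cv2.findNonZero(m); r=cv2.minAreaRect(p); print('pin',r, plane(c,r[0],36).round(1))
    # holder plate
    roi[:]=0
    if tag=='top0': roi[203:255,402:492]=1
    else: roi[230:272,150:240]=1
    m=cv2.inRange(hsv,(0,0,110),(179,70,255))*roi
    m=cv2.morphologyEx(m,cv2.MORPH_CLOSE,np.ones((9,9)))
    r=cv2.minAreaRect(cv2.findNonZero(m)); b=cv2.boxPoints(r); print('plate',r); 
    P=plane(c,b,12); print(P.round(1),P.mean(0)); print([np.linalg.norm(P[i]-P[i-1]).round(1) for i in range(4)])
    e=[P[i]-P[i-1] for i in range(4)]; e=max(e,key=np.linalg.norm); print('plate yaw of y',np.degrees(np.arctan2(e[1],e[0])))
im,_,_=load('top0'); cv2.imwrite('pics/crop.png',cv2.resize(im[195:265,240:500],None,fx=3,fy=3,interpolation=cv2.INTER_CUBIC))
E
```

```text
top0 cap [331 214   8  13  48] [334.4375     219.79166667] [[575.9 100.8  40. ]]
top0 cap [265 241   7  14  41] [267.97560976 247.53658537] [[498.5 294.2  40. ]]
pin ((301.0000305175781, 233.50001525878906), (14.996814727783203, 77.3114013671875), 67.3194351196289) [[538.1 198.5  36. ]]
plate ((442.7332763671875, 221.186279296875), (47.83842468261719, 77.05361938476562), 81.63410949707031)
[[ 626.5  -97.8   12. ]
 [ 655.6 -323.4   12. ]
 [ 514.5 -336.9   12. ]
 [ 485.5 -113.5   12. ]] [ 570.52772917 -217.91014645   12.        ]
[np.float64(141.8), np.float64(227.4), np.float64(141.8), np.float64(225.3)]
plate yaw of y -82.64041063193145
scene0 cap [372 239   6  12  38] [374.65789474 244.78947368] [[501.9 296.3  40. ]]
scene0 cap [302 254   6  13  51] [304.66666667 260.78431373] [[582.7 103.5  40. ]]
pin ((339.39886474609375, 252.52133178710938), (14.93787670135498, 78.34117126464844), 78.0706787109375) [[538.  197.2  36. ]]
plate ((194.91131591796875, 249.9522247314453), (31.090282440185547, 74.55169677734375), 88.56790161132812)
[[ 488.4 -369.6   12. ]
 [ 460.3 -137.4   12. ]
 [ 589.2 -103.9   12. ]
 [ 616.6 -319.3   12. ]] [ 538.6362899  -232.55519862   12.        ]
[np.float64(137.7), np.float64(233.9), np.float64(133.2), np.float64(217.1)]
plate yaw of y 96.91921809997214
```

View pics/crop.png

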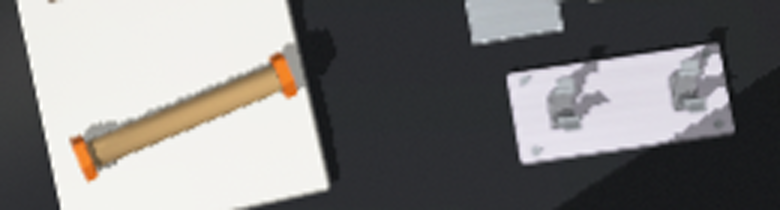

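```bash
python3 - <<'E'
from h import *
im,d,c=load('top0')
b=np.array([(507,73),(719,42),(735,132),(522,164)])/3+[240,195]
P=plane(c,b,12); print(P.round(1),P.mean(0)); print([np.linalg.norm(P[i]-P[i-1]).round(1) for i in range(4)])
e=(P[0]-P[1]+P[3]-P[2]);print(np.degrees(np.arctan2(e[1],e[0])))
cl=np.array([(565,100),(687,85)])/3+[240,195]; print(plane(c,cl,60))
E
python3 -m creep '[1,30,37,8,0.13, 1,60,74,16,0.27, 1,90,111,24,0.41, 1,120,148,32,0.55, 1,150,185,40,0.69, 1,180,222,48,0.83, 1,210,259,56,0.97, 1,240,296,64,1.11, 1,270,333,72,1.25, 1,300,373,80,1.38]'
python3 - <<'E'
from h import *
take('wrist','w1'); print(get_obs()['ee_pos'])
E
```

```text
[[ 577.6 -119.4   12. ]
 [ 604.4 -327.7   12. ]
 [ 515.2 -338.9   12. ]
 [ 487.6 -130.8   12. ]] [ 546.18396816 -229.19826937   12.        ]
[np.float64(90.8), np.float64(210.0), np.float64(89.9), np.float64(209.9)]
97.4396514997008
[[ 543.01564099 -166.70791288   60.        ]
 [ 555.24847411 -283.00931806   60.        ]]
clock: 1.1
ee_pos: [497.6, -218.7, 294.2]
ee_rot: [0.658, 0.753, -0.0, -0.0]
force: [0.4, -1.3, 0.7]
opening: 95.4
[ 500.91393342 -213.91903105  295.42801367]
```

View pics/w1.png

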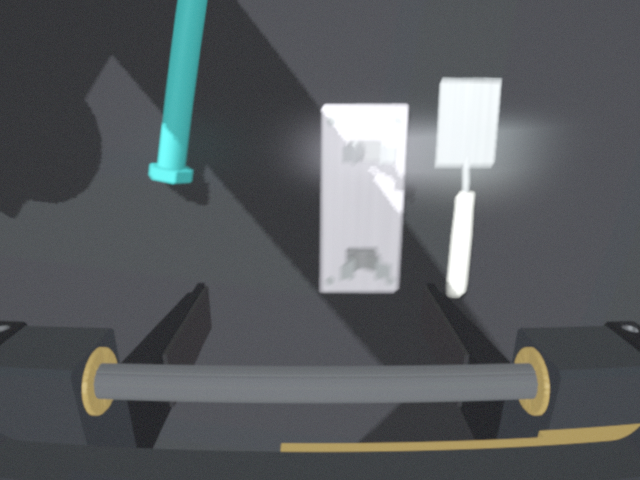

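The wrist view shows the whole holder plate, with corners near (321,104), (408,103), (400,292) and (320,291). The spatula is to its right, at about (465,190).

```bash
python3 - <<'E'
from h import *
take('wrist','w2')
im,d,c=load('w2'); o=get_obs();print(o['ee_pos'],o['clock'])
g=cv2.cvtColor(im,cv2.COLOR_BGR2GRAY); m=((g>120)*255).astype(np.uint8); m[:, :300]=0; m[:,425:]=0; m[:80]=0;m[310:]=0
m=cv2.morphologyEx(m,cv2.MORPH_CLOSE,np.ones((25,25)))
r=cv2.minAreaRect(cv2.findNonZero(m)); b=cv2.boxPoints(r);print(b)
P=plane(c,b,12); print(P.round(1),P.mean(0)); print([np.linalg.norm(P[i]-P[i-1]).round(1) for i in range(4)])
# depth: lips
ys,xs=np.nonzero(m); dd=d[ys,xs]; k=dd>0; Q=bydepth(c,np.c_[xs,ys][k],dd[k])
T=Q[(Q[:,2]>50)&(Q[:,2]<75)]; print(len(T),T.min(0),T.max(0))
a=T[:,1]>-225
for s in(a,~a):
    q=T[s].astype(np.float32)
    if len(q): r=cv2.minAreaRect(q[:,:2]); print(len(q),q.mean(0),r,q[:,2].max())
t=Q[(Q[:,2]>5)&(Q[:,2]<20)].astype(np.float32); print('plate d',cv2.minAreaRect(t[:,:2]),np.median(t[:,2]))
E
```

```text
[ 499.24356273 -216.3998825   294.71953111] 1.2
[[312. 111.]
 [424. 111.]
 [424. 297.]
 [312. 297.]]
[[ 485.1 -130.6   12. ]
 [ 601.  -112.6   12. ]
 [ 647.4 -320.4   12. ]
 [ 515.5 -339.3   12. ]] [ 562.26710323 -225.69878693   12.        ]
[np.float64(210.9), np.float64(117.2), np.float64(212.9), np.float64(133.2)]
1090 [ 514.38610128 -300.30530596   51.09388455] [ 582.54997181 -157.12399443   64.78420064]Traceback (most recent call last):
  File "<stdin>", line 14, in <module>
cv2.error: OpenCV(4.12.0) /io/opencv/modules/imgproc/src/convhull.cpp:143: error: (-215:Assertion failed) total >= 0 && (depth == CV_32F || depth == CV_32S) in function 'convexHull'
```

```bash
python3 - <<'E'
from h import *
im,d,c=load('w2')
g=cv2.cvtColor(im,cv2.COLOR_BGR2GRAY); 
v,u=np.mgrid[80:310,290:440]; dd=d[80:310,290:440].ravel(); uv=np.c_[u.ravel(),v.ravel()]; k=dd>0
Q=bydepth(c,uv[k],dd[k]).astype(np.float32)
T=Q[(Q[:,2]>50)&(Q[:,2]<70)]
for s in(T[:,1]>-225,T[:,1]<=-225):
    q=np.ascontiguousarray(T[s][:,:2]); print(len(q),q.mean(0),cv2.minAreaRect(q))
t=np.ascontiguousarray(Q[(Q[:,2]>7)&(Q[:,2]<18)&(Q[:,0]<620)][:,:2]); r=cv2.minAreaRect(t); print('plate',r)
E
```

```text
600 [ 540.5696  -169.08693] ((540.2518920898438, -169.50677490234375), (51.31309509277344, 21.551103591918945), 6.71299409866333)
490 [ 556.64996 -287.93024] ((556.1852416992188, -288.04534912109375), (51.627113342285156, 21.05413246154785), 7.755207538604736)
plate ((548.42041015625, -229.0464324951172), (90.38593292236328, 210.35073852539062), 7.3840227127075195)
```

```bash
python3 -m creep '[1,4,43,-6,0.03, 1,8,86,-12,0.06, 1,12,129,-18,0.09, 1,16,172,-24,0.12, 1,20,215,-30,0.15, 1,24,258,-36,0.18, 1,28,301,-42,0.21, 1,32,344,-48,0.24, 1,36,387,-54,0.25, 1,40,430,-60,0.25]'
python3 - <<'E'
from h import *
snapshot('wrist');snapshot('wrist')
take('wrist','w3'); o=get_obs(); print(o['ee_pos'],o['ee_rot'])
E
```

```text
clock: 2.2
ee_pos: [539.2, 214.8, 234.2]
ee_rot: [0.557, 0.83, -0.0, 0.0]
force: [0.8, -1.2, -0.1]
opening: 94.9
[538.85571768 215.02524916 233.66130559] [ 5.56089493e-01  8.31122210e-01 -4.20765796e-04 -4.13279292e-04]
```

View pics/w3.png

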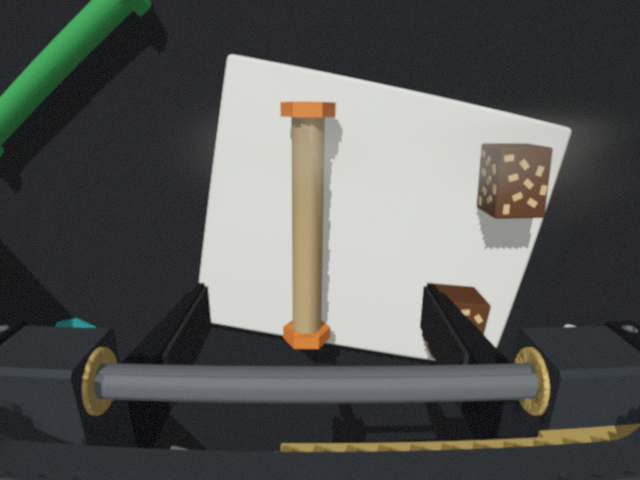

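The wrist view shows the pin nearly vertical between the fingers, with caps at about (308,109) and (307,334). A nougat block sits behind the right finger at (460,310), so I'll check clearance to it.

```bash
python3 - <<'E'
from h import *
im,d,c=load('w3'); hsv=cv2.cvtColor(im,cv2.COLOR_BGR2HSV)
m=cv2.inRange(hsv,(4,70,90),(28,255,255)); m[:,:270]=0;m[:,345:]=0;m[:90]=0;m[352:]=0
ys,xs=np.nonzero(m); dd=d[ys,xs];k=dd>0; Q=bydepth(c,np.c_[xs,ys][k],dd[k])
print(Q[:,2].min(),Q[:,2].max())
B=Q[(Q[:,2]>43)&(Q[:,2]<66)][:,:2].astype(np.float32)
r=cv2.minAreaRect(np.ascontiguousarray(B)); print(r)
vx,vy,x,y=cv2.fitLine(B,cv2.DIST_L2,0,.01,.01).ravel(); print(x,y,np.degrees(np.arctan2(vy,vx)))
# barrel top line: points z>51
t=Q[(Q[:,2]>51)&(Q[:,2]<56)][:,:2].astype(np.float32); vx,vy,x,y=cv2.fitLine(t,cv2.DIST_L2,0,.01,.01).ravel(); print(len(t),x,y,np.degrees(np.arctan2(vy,vx)))
for s in (slice(90,130),slice(310,352)):
    mm=cv2.inRange(hsv,(4,190,120),(14,255,255)); mm2=np.zeros_like(mm); mm2[s,275:340]=mm[s,275:340]
    ys,xs=np.nonzero(mm2); q=bydepth(c,np.c_[xs,ys],d[ys,xs]); q=q[(q[:,2]>54)]; print(len(q),q.mean(0),q.min(0),q.max(0))
nm=cv2.inRange(hsv,(3,60,20),(15,255,140)); nm[:,:420]=0; nm[:140]=0
ys,xs=np.nonzero(nm); q=bydepth(c,np.c_[xs,ys],d[ys,xs]); q=q[(q[:,2]>25)&(q[:,2]<75)]; print('nougat xmin',len(q),np.percentile(q,1,0),np.percentile(q,99,0)); near=q[q[:,1]<200]; print(np.percentile(near,1,0) if len(near) else 0)
E
```

```text
-1.6039491775465882 62.08926978211007
((538.2133178710938, 197.159423828125), (43.858367919921875, 219.83241271972656), 21.847843170166016)
539.2846 194.77992 -67.94118
3624 539.9216 193.68744 -68.13592<stdin>:13: RuntimeWarning: Mean of empty slice.
  ret = um.true_divide(
Traceback (most recent call last):
ValueError: zero-size array to reduction operation minimum which has no identity
```

```bash
python3 -m creep '[1,0,-9,-30,-0.01, 1,-0.5,-18,-70,-0.01, 1,-0.5,-18,-110,-0.01, 1,-0.5,-18,-150,-0.01, 1,-0.5,-18,-180,-0.01, 1,-0.5,-18,-195,-0.01, 1,-0.5,-18,-206,-0.01, 1,-0.5,-18,-207,-0.01, 1,-0.5,-18,-207,-0.01, 1,-0.5,-18,-207,-0.01]' 25
python3 -m creep '[-0.6,0,0,0,0, -0.6,0,0,0,0, -0.6,0,0,0,0, -0.6,0,0,0,0, -0.6,0,0,0,0, -0.6,0,0,0,0, -0.6,0,0,0,0, -0.6,0,0,0,0, -0.6,0,0,0,0, -0.6,0,0,0,0]' 25
```

```text
clock: 3.35
ee_pos: [538.9, 196.9, 27.7]
ee_rot: [0.56, 0.828, 0.0, 0.0]
force: [-0.8, -0.7, 0.2]
opening: 94.8
clock: 4.35
ee_pos: [538.9, 196.9, 27.7]
ee_rot: [0.56, 0.828, 0.0, 0.0]
force: [0.2, -0.3, -1.0]
opening: 27.2
```

```bash
python3 -m creep '[-0.6,0,0,25,0, -0.6,0,0,60,0, -0.6,0,-15,100,-0.02, -0.6,1,-45,130,-0.05, -0.6,2,-80,140,-0.08, -0.6,3,-120,140,-0.11, -0.6,4,-160,140,-0.14, -0.6,5,-200,140,-0.17, -0.6,6,-240,140,-0.2, -0.6,7,-280,140,-0.22]'
python3 -m creep '[-0.6,0.5,-40,0,-0.01, -0.6,1,-80,0,-0.02, -0.6,2,-110,0,-0.03, -0.6,2,-130,0,-0.03, -0.6,2,-143,0,-0.03, -0.6,2,-146,0,-0.03, -0.6,2,-146,0,-0.03, -0.6,2,-146,0,-0.03, -0.6,2,-146,0,-0.03, -0.6,2,-146,0,-0.03]'
python3 - <<'E'
from h import *
o=get_obs(); print(o['ee_pos'],np.degrees(2*np.arctan2(o['ee_rot'][1],o['ee_rot'][0])))
take('wrist','w4');take('scene','s4')
E
```

```text
clock: 5.35
ee_pos: [545.4, -84.6, 167.5]
ee_rot: [0.648, 0.761, 0.0, -0.0]
force: [-0.2, 0.8, -1.9]
opening: 27.2
clock: 6.35
ee_pos: [547.6, -229.9, 167.6]
ee_rot: [0.659, 0.752, 0.0, -0.0]
force: [-0.1, -0.5, -2.3]
opening: 27.3
[ 547.57672136 -229.92403044  167.56448108] 97.49891814249597
```

View pics/w4.png

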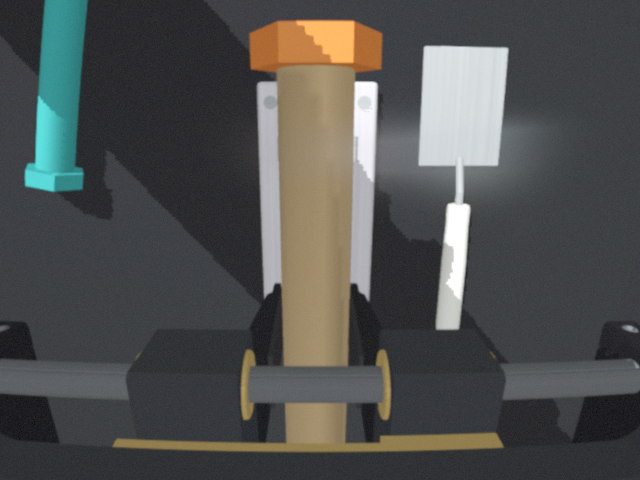

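View pics/s4.png

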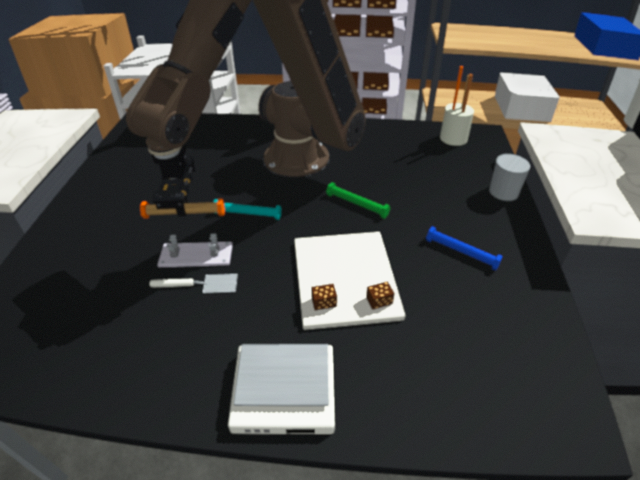

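The wrist view shows the pin held level and parallel to the plate, with its cap at (316,45). Before lowering I'll measure its pose in the gripper.

```bash
python3 - <<'E'
from h import *
im,d,c=load('w4'); hsv=cv2.cvtColor(im,cv2.COLOR_BGR2HSV)
m=cv2.inRange(hsv,(4,70,70),(28,255,255)); m[:,:240]=0;m[:,400:]=0
def pts(m):
    ys,xs=np.nonzero(m);dd=d[ys,xs];k=dd>0; return bydepth(c,np.c_[xs,ys][k],dd[k])
b=m.copy();b[:80]=0;b[290:]=0
a=np.radians(97.5); ax=np.array([np.cos(a),np.sin(a)]); px=np.array([np.sin(a),-np.cos(a)]); C=np.array([548.2,-229.0])
Q=pts(b); top=[]
for s in np.arange(-90,-20,14):
    u=(Q[:,:2]-C)@ax; w=Q[(u>s)&(u<s+14)]
    if len(w)>30: l=(w[:,:2]-C)@px; print(s, 'ztop',np.percentile(w[:,2],98).round(1),'lat mid',((np.percentile(l,1)+np.percentile(l,99))/2).round(2),(np.percentile(l,99)-np.percentile(l,1)).round(1))
cm=cv2.inRange(hsv,(4,190,120),(14,255,255)); cm[75:]=0
q=pts(cm); u=(q[:,:2]-C)@ax; l=(q[:,:2]-C)@px;print('cap u',np.percentile(u,[1,99]),'lat',np.percentile(l,[1,99]),'z',np.percentile(q[:,2],[1,99]))
E
```

```text
cap u [ 98.21478088 107.23271441] lat [-21.44775499  14.63746608] z [182.1713189  194.40457583]
```

```bash
python3 - <<'E'
from h import *
im,d,c=load('w4'); hsv=cv2.cvtColor(im,cv2.COLOR_BGR2HSV)
m=cv2.inRange(hsv,(4,70,70),(28,255,255)); m[:,:240]=0;m[:,400:]=0
a=np.radians(97.5); ax=np.array([np.cos(a),np.sin(a)]); px=np.array([np.sin(a),-np.cos(a)]); C=np.array([548.2,-229.0])
ys,xs=np.nonzero(m);dd=d[ys,xs];k=dd>0; Q=bydepth(c,np.c_[xs,ys][k],dd[k])
u=(Q[:,:2]-C)@ax; l=(Q[:,:2]-C)@px
print(u.min(),u.max())
for s in np.arange(20,112,8):
    g=(u>s)&(u<s+8)
    if g.sum()>30: print(s,g.sum(),'ztop',np.percentile(Q[g,2],[50,90,98,100]).round(1),'lat',np.percentile(l[g],[1,99]).round(1), 'l at top', l[g][Q[g,2]>np.percentile(Q[g,2],90)].mean().round(1))
E
```

```text
-235.7402907124487 150.75593047038808
20 3161 ztop [265.7 273.  278.1 279.6] lat [-16.6  15.1] l at top -0.4
28 2165 ztop [193.1 264.3 266.1 267.6] lat [-16.7  13.9] l at top -2.6
36 1445 ztop [191.9 193.6 194.3 195.2] lat [-14.   11.4] l at top -1.7
44 1515 ztop [192.  193.7 194.2 195.3] lat [-14.1  11.5] l at top -1.4
52 1560 ztop [191.9 193.7 194.3 195. ] lat [-14.   11.3] l at top -1.2
60 1214 ztop [192.4 193.8 194.4 195.2] lat [-14.2   9.1] l at top -1.5
68 1110 ztop [192.4 193.8 194.4 195.4] lat [-14.3   4.6] l at top -1.5
76 1725 ztop [192.  193.7 194.3 195.2] lat [-14.2  11.1] l at top -1.2
84 1827 ztop [191.9 193.6 194.4 195.6] lat [-14.   11.3] l at top -1.1
92 2727 ztop [192.3 199.6 200.5 201.4] lat [-22.3  19.9] l at top -1.2
100 3514 ztop [199.1 200.4 201.  201.9] lat [-23.8  20.9] l at top -1.2
108 1098 ztop [198.9 200.3 200.8 201.7] lat [-41.1  33.5] l at top -1.6
```

```bash
python3 -m creep '[-0.6,1.2,0.8,-25,0, -0.6,1.2,0.8,-60,0, -0.6,1.2,0.8,-90,0, -0.6,1.2,0.8,-105,0, -0.6,1.2,0.8,-110,0, -0.6,1.2,0.8,-112,0, -0.6,1.2,0.8,-114,0, -0.6,1.2,0.8,-115,0, -0.6,1.2,0.8,-115.5,0, -0.6,1.2,0.8,-115.5,0]'
python3 - <<'E'
from h import *
o=get_obs(); print(o['ee_pos'],o['force'],o['ft_torque'])
im,d,c=take('scene','s5'); cv2.imwrite('pics/s5c.png',cv2.resize(im[170:310,120:280],None,fx=4,fy=4,interpolation=cv2.INTER_CUBIC))
E
```

```text
clock: 7.45
ee_pos: [548.9, -229.5, 52.5]
ee_rot: [0.659, 0.752, 0.0, 0.0]
force: [-1.1, 0.9, -1.6]
opening: 27.4
[ 548.88887852 -229.49843039   52.50567015] [-1.08188055  0.89622121 -1.62253474] [ 0.01140555 -0.07512481 -0.03525047]
```

View pics/s5c.png

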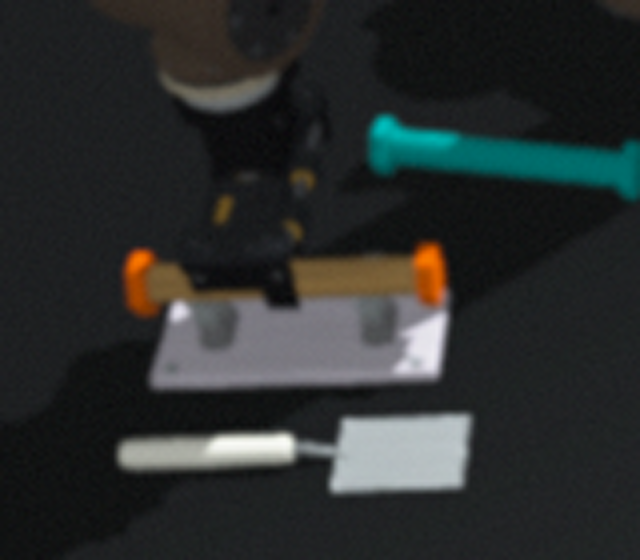

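The pin hovers just above the clip mouths and the force is still only its weight. I'll lower a touch more and check for contact.

```bash
python3 -m creep '[-0.6,0,0,-0.4,0, -0.6,0,0,-0.8,0, -0.6,0,0,-1.2,0, -0.6,0,0,-1.5,0, -0.6,0,0,-1.5,0, -0.6,0,0,-1.5,0, -0.6,0,0,-1.5,0, -0.6,0,0,-1.5,0, -0.6,0,0,-1.5,0, -0.6,0,0,-1.5,0]'
```

```text
clock: 8.5
ee_pos: [548.8, -229.6, 51.3]
ee_rot: [0.659, 0.752, 0.0, 0.0]
force: [-3.6, 0.1, 4.7]
opening: 27.6
```

Contact: upward force is now +4.7 N. Releasing.

```bash
python3 -m creep '[-0.3,0,0,0.3,0, 0,0,0,0.3,0, 0.3,0,0,0.3,0, 0.5,0,0,0.3,0, 0.5,0,0,0.3,0, 0.5,0,0,0.3,0, 0.5,0,0,0.3,0, 0.5,0,0,0.3,0, 0.5,0,0,0.3,0, 0.5,0,0,0.3,0]'
python3 -m creep '[0.5,0,0,10,0, 0.5,0,0,30,0, 0.5,0,0,55,0, 0.5,0,0,85,0, 0.5,0,0,115,0, 0.5,0,0,135,0, 0.5,0,0,140,0, 0.5,0,0,140,0, 0.5,0,0,140,0, 0.5,0,0,140,0]'
python3 - <<'E'
from h import *
im,d,c=take('wrist','w6'); o=get_obs(); print(o['ee_pos'],o['force'])
E
```

```text
clock: 9.5
ee_pos: [548.8, -229.6, 51.6]
ee_rot: [0.66, 0.752, 0.0, 0.0]
force: [0.6, 0.1, -0.2]
opening: 71.2
clock: 10.5
ee_pos: [548.4, -229.4, 190.4]
ee_rot: [0.66, 0.752, -0.0, -0.001]
force: [-0.5, 0.4, -0.5]
opening: 71.4
[ 548.50536212 -229.42887778  190.49870761] [0.33481738 0.18364215 0.01065592]
```

View pics/w6.png

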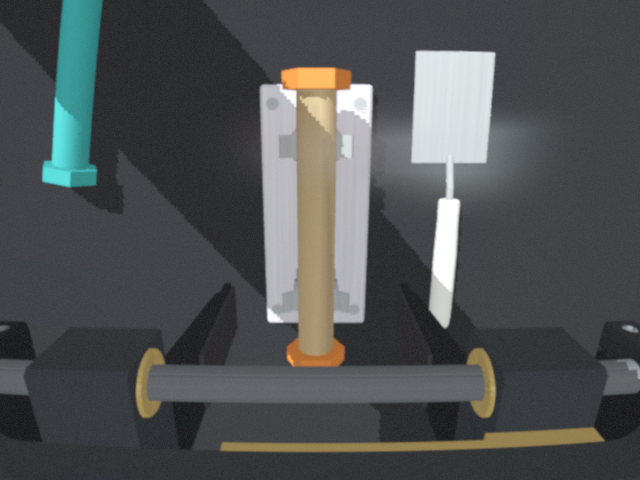

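The wrist view shows the pin lying across both clips (lips visible at (285,146), (345,146), (290,297) and (343,300)), with caps at (316,78) and (316,352). Next I'll measure it.

```bash
cat > meas.py <<'E'
from h import *
import sys
def meas(tag):
    im,d,c=load(tag); hsv=cv2.cvtColor(im,cv2.COLOR_BGR2HSV)
    m=cv2.inRange(hsv,(4,70,60),(28,255,255)); m[:,:240]=0;m[:,400:]=0
    a=np.radians(97.5); ax=np.array([np.cos(a),np.sin(a)]); px=np.array([np.sin(a),-np.cos(a)]); C=np.array([548.2,-229.0])
    ys,xs=np.nonzero(m);dd=d[ys,xs];k=dd>0; Q=bydepth(c,np.c_[xs,ys][k],dd[k])
    u=(Q[:,:2]-C)@ax; l=(Q[:,:2]-C)@px; ok=(Q[:,2]>35)&(Q[:,2]<100)&(abs(l)<26)
    Q=Q[ok];u=u[ok];l=l[ok]
    print('u range',np.percentile(u,[.2,99.8]).round(1), 'len',np.ptp(np.percentile(u,[.2,99.8])))
    for s in np.arange(-108,110,12):
        g=(u>s)&(u<s+12)
        if g.sum()>20: print(s,g.sum(),'ztop',np.percentile(Q[g,2],[90,98]).round(1),'lat top',l[g][Q[g,2]>np.percentile(Q[g,2],85)].mean().round(1))
meas(sys.argv[1])
E
python3 meas.py w6
```

```text
u range [-108.2  110.3] len 218.56914909057718
-108 956 ztop [83.5 84.5] lat top -1.0
-96 465 ztop [77.6 78.3] lat top -0.5
-84 471 ztop [77.3 78. ] lat top -0.2
-72 468 ztop [77.6 78.3] lat top 0.0
-60 479 ztop [77.6 78.3] lat top -0.2
-48 514 ztop [77.6 78.2] lat top 0.1
-36 524 ztop [77.8 78.6] lat top -0.0
-24 543 ztop [77.6 78.4] lat top 0.0
-12 559 ztop [77.7 78.4] lat top -0.5
0 576 ztop [77.6 78.3] lat top 0.1
12 605 ztop [77.6 78.3] lat top -0.3
24 619 ztop [77.6 78.4] lat top 0.3
36 427 ztop [77.6 78.4] lat top -0.3
48 46 ztop [77.  78.2] lat top -2.2
60 303 ztop [77.7 78.2] lat top -0.7
72 677 ztop [77.7 78.5] lat top -0.2
84 689 ztop [77.6 78.3] lat top -0.6
96 1271 ztop [84.4 84.9] lat top 1.0
108 290 ztop [84.3 85. ] lat top -0.1
```

```bash
python3 -m creep '[-1,-4,30,0,0, -1,-8,60,0,0, -1,-8,60,0,0, -1,-8,60,0,0, -1,-8,60,-30,0, -1,-8,60,-60,0, -1,-8,60,-85,0, -1,-8,60,-103,0, -1,-8,60,-107,0, -1,-8,60,-107,0]' 40
python3 -m creep '[-1,0,0,-1,0, -1,0,0,-2,0, -1,0,0,-3,0, -1,0,0,-4,0, -1,0,0,-5,0, -1,0,0,-6,0, -1,0,0,-7,0, -1,0,0,-8,0, -1,0,0,-8,0, -1,0,0,-8,0]'
```

```text
clock: 11.55
ee_pos: [540.5, -170.1, 83.0]
ee_rot: [0.66, 0.751, -0.0, -0.001]
force: [0.0, -0.9, 0.2]
opening: 1.1
clock: 12.55
ee_pos: [540.7, -170.0, 75.6]
ee_rot: [0.66, 0.752, -0.0, -0.001]
force: [-0.7, 1.9, 6.0]
opening: 0.3
```

```bash
python3 -m creep '[-1,0,0,-0.5,0, -1,0,0,-1,0, -1,0,0,-1.5,0, -1,0,0,-2,0, -1,0,0,-2.5,0, -1,0,0,-3,0, -1,0,0,-3.5,0, -1,0,0,-4,0, -1,0,0,-4,0, -1,0,0,-4,0]'
```

```text
clock: 13.55
ee_pos: [540.9, -169.8, 72.2]
ee_rot: [0.66, 0.752, 0.0, -0.0]
force: [-1.1, 2.4, 8.0]
opening: 0.2
```

```bash
python3 -m creep '[-1,0,0,-1,0, -1,0,0,-2,0, -1,0,0,-3,0, -1,0,0,-4,0, -1,0,0,-5,0, -1,0,0,-6,0, -1,0,0,-7,0, -1,0,0,-7,0, -1,0,0,-7,0, -1,0,0,-7,0]'
```

```text
clock: 14.55
ee_pos: [541.0, -169.9, 65.1]
ee_rot: [0.66, 0.752, 0.0, -0.0]
force: [-0.5, 0.6, 0.3]
opening: 0.4
```

The force has dropped to about zero, so it has passed the throat. I'll follow through to the seated height.

```bash
python3 -m creep '[-1,0,0,-1,0, -1,0,0,-2,0, -1,0,0,-3,0, -1,0,0,-4,0, -1,0,0,-5,0, -1,0,0,-6,0, -1,0,0,-6.5,0, -1,0,0,-6.5,0, -1,0,0,-6.5,0, -1,0,0,-6.5,0]'
```

```text
clock: 15.55
ee_pos: [541.5, -170.1, 60.8]
ee_rot: [0.66, 0.752, 0.0, 0.001]
force: [-4.9, 2.5, 26.7]
opening: 0.6
```

```bash
python3 -m creep '[-1,0,0,15,0, -1,0,0,45,0, -1,0,0,85,0, -1,4,-30,120,0, -1,7,-60,130,0, -1,7,-60,130,0, -1,7,-60,130,0, -1,7,-60,130,0, -1,7,-60,130,0, -1,7,-60,130,0]'
python3 - <<'E'
from h import *
take('wrist','w7'); o=get_obs(); print(o['ee_pos'],o['force'])
E
python3 meas.py w7
```

```text
clock: 16.55
ee_pos: [548.4, -229.4, 190.3]
ee_rot: [0.659, 0.752, 0.0, 0.0]
force: [0.3, 0.8, 0.1]
opening: 0.5
[ 548.42492867 -229.49613704  190.47088557] [-0.41837457  0.94198551 -0.63948913]
u range [-94.6 111.3] len 205.89316004110975
-96 26 ztop [90.3 91. ] lat top -0.1
-48 250 ztop [74.3 75.1] lat top 0.0
-36 547 ztop [73.9 74.9] lat top -0.2
-24 551 ztop [72.1 72.9] lat top -0.5
-12 557 ztop [70.2 71.1] lat top -0.6
0 563 ztop [68.4 69.3] lat top -0.4
12 568 ztop [66.4 67. ] lat top -0.5
24 578 ztop [64.7 65.5] lat top -0.3
36 229 ztop [63.3 64. ] lat top -0.3
60 261 ztop [58.6 59.3] lat top -0.8
72 550 ztop [57.2 58. ] lat top -0.3
84 571 ztop [55.2 56. ] lat top -0.5
96 1140 ztop [59.8 60.7] lat top -0.2
108 279 ztop [58.9 59.6] lat top -0.7
```

View pics/w7.png

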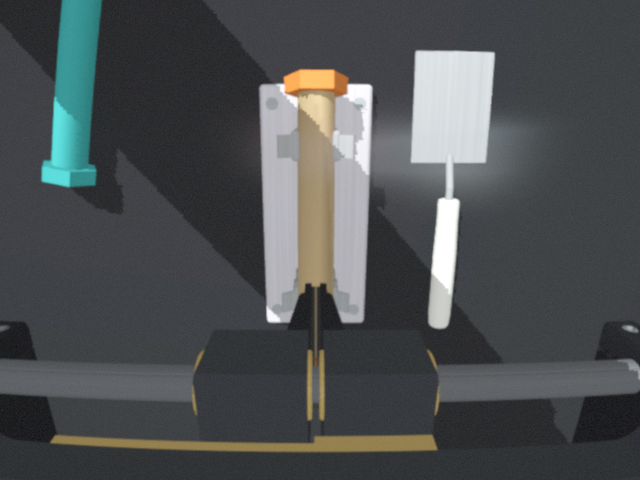

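The +y end (top of the picture) is seated, with barrel top about 59 mm at the clip. The -y end is still up at about 78 mm, so I'll press that now.

```bash
python3 -m creep '[-1,4,-30,0,0, -1,7.5,-59,0,0, -1,7.5,-59,-20,0, -1,7.5,-59,-50,0, -1,7.5,-59,-80,0, -1,7.5,-59,-98,0, -1,7.5,-59,-105,0, -1,7.5,-59,-106,0, -1,7.5,-59,-106,0, -1,7.5,-59,-106,0]'
python3 -m creep '[-1,0,0,-1.5,0, -1,0,0,-3,0, -1,0,0,-4.5,0, -1,0,0,-6,0, -1,0,0,-7,0, -1,0,0,-8,0, -1,0,0,-9,0, -1,0,0,-10,0, -1,0,0,-10,0, -1,0,0,-10,0]'
python3 -m creep '[-1,0,0,-1,0, -1,0,0,-2,0, -1,0,0,-3,0, -1,0,0,-4,0, -1,0,0,-5,0, -1,0,0,-6,0, -1,0,0,-7,0, -1,0,0,-8,0, -1,0,0,-8,0, -1,0,0,-8,0]'
```

```text
clock: 17.6
ee_pos: [556.4, -288.7, 85.6]
ee_rot: [0.659, 0.752, 0.0, 0.001]
force: [-0.6, -0.3, 0.2]
opening: 0.8
clock: 18.6
ee_pos: [556.7, -289.1, 75.9]
ee_rot: [0.659, 0.752, 0.0, 0.002]
force: [-1.0, -2.5, 4.0]
opening: 0.8
clock: 19.6
ee_pos: [556.6, -289.0, 67.8]
ee_rot: [0.659, 0.752, 0.0, 0.002]
force: [0.6, -1.3, 1.7]
opening: 0.7
```

```bash
python3 -m creep '[-1,0,0,-1,0, -1,0,0,-2,0, -1,0,0,-3,0, -1,0,0,-4,0, -1,0,0,-5,0, -1,0,0,-6,0, -1,0,0,-7,0, -1,0,0,-8,0, -1,0,0,-9,0, -1,0,0,-9,0]'
```

```text
clock: 20.6
ee_pos: [556.6, -288.9, 59.1]
ee_rot: [0.659, 0.752, 0.0, 0.002]
force: [-2.0, 1.2, 4.5]
opening: 0.5
```

```bash
python3 -m creep '[-1,0,0,-0.4,0, -1,0,0,-0.8,0, -1,0,0,-1.2,0, -1,0,0,-1.2,0, -1,0,0,-1.2,0, -1,0,0,-1.2,0, -1,0,0,-1.2,0, -1,0,0,-1.2,0, -1,0,0,-1.2,0, -1,0,0,-1.2,0]'
python3 -m creep '[-1,0,0,15,0, -1,0,0,45,0, -1,0,0,85,0, -1,-5,0,120,0, -1,-10,-20,140,0, -1,-10,-50,150,0, -1,-10,-60,150,0, -1,-10,-60,150,0, -1,-10,-60,150,0, -1,-10,-60,150,0]'
python3 - <<'E'
from h import *
take('wrist','w8'); o=get_obs(); print(o['ee_pos'],o['force']); im,d,c=take('scene','s8'); cv2.imwrite('pics/s8c.png',cv2.resize(im[170:310,120:280],None,fx=4,fy=4,interpolation=cv2.INTER_CUBIC))
E
python3 meas.py w8
```

```text
clock: 21.6
ee_pos: [556.7, -288.9, 59.0]
ee_rot: [0.659, 0.752, 0.001, 0.002]
force: [-3.5, 2.6, 11.2]
opening: 0.8
clock: 22.6
ee_pos: [546.6, -347.8, 208.1]
ee_rot: [0.659, 0.752, 0.001, 0.001]
force: [0.2, 0.2, -0.5]
opening: 0.4
[ 546.67734245 -347.88719775  208.28556252] [-0.60252898  0.32060324 -0.26897697]
u range [-109.7   43.4] len 153.11006683448986
-108 971 ztop [65.2 66. ] lat top -1.4
-96 472 ztop [58.7 59.5] lat top -0.1
-84 75 ztop [58.5 58.8] lat top -1.2
-48 224 ztop [58.6 59.4] lat top -0.9
-36 519 ztop [58.7 59.4] lat top -0.2
-24 577 ztop [58.6 59.2] lat top -0.5
-12 580 ztop [58.7 59.4] lat top -0.5
0 596 ztop [58.7 59.5] lat top -0.7
12 609 ztop [58.8 59.4] lat top -0.4
24 618 ztop [58.7 59.5] lat top -0.2
36 355 ztop [58.6 59.2] lat top -1.4
```

View pics/w8.png

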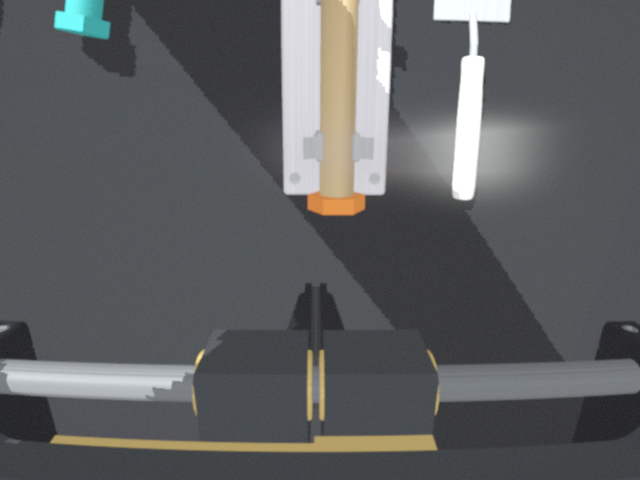

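View pics/s8c.png

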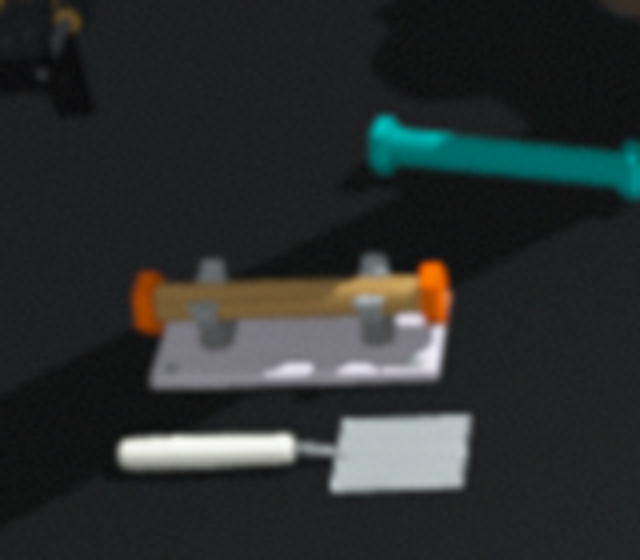

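The pin is seated and level: barrel top is 58.6–58.8 mm along all of the length in view, cap end at u = -110, and it is held between the lips in both clips. The arm is clear, so I'm handing in.

```bash
python3 -c "
from plant import *
print(sign_off()); print(get_obs()['clock'])"
```

```text
the job is handed in; nothing more can be done
None
the job is handed in; nothing more can be done
```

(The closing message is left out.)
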